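Sort the breakfast clutter into rack, bowl and tray

ROBOT

A 6-joint arm with a two-finger parallel gripper is mounted at the origin on a cart in front of the work surface, level with it; the furniture and walls round the work are solid. World frame = base frame: x ahead of the robot, y to its left, z up, the work surface at z = 0. Lengths are in mm, angles in rad, forces in N, time in s.
With the tool pointing down it reaches from about 425 to 925 mm from the base axis. Payload 12.5 kg.
Tool frame: the origin (TCP) lies at the very end of the fingers, on their centre line; the grasp point (between the pads) lies 19 mm behind it; z points along the fingers, y is the line along which they close (so a half turn about z gives the same grasp; the last joint's range is limited). The gripper opens to 85 mm and grips with 20 to 120 N. Pads are 22 mm wide; open, the fingers measure 114 mm over their backs; the gripper's body (76 mm by 85 mm) begins 54 mm behind the grasp point. The pads swing forward as they close: fully open they stand 13 mm farther back than shut.
Start: joints at [-0.777, 0.491, 1.559, -0, 1.092, -0.106], TCP at [489.526, -388.599, 231.327] pointing down, gripper open.
Joint ranges: [-3.1, 3.1], [-0.84, 2.19], [0.05, 2.79], [-1.13, 4.28], [0.06, 2.93], [-2.69, 2.69]. Speed limits (rad/s): [2.22, 2.22, 2.79, 3.14, 3.14, 3.14].

INTERFACE

Orientations are given as [roll, pitch, yaw] about the fixed x, y, z axes, in that order (R = Rz(yaw) Ry(pitch) Rx(roll)).
In Python, from station import monitor, eyes, order, finder gives the robot as it stands.
- The arm moves only by the shell command python3 -m creep 'ROWS' [OPENING] [FORCE]. ROWS is a JSON object of lists of equal length, an entry for each row: "linear": the shift along the tool's x, y, z in units of 30 mm (1.0 is 30 mm), a list of three; "delta_rot": the turn, a rotation vector about the tool's x, y, z in units of 8 degrees (1.0 is 8 degrees), a list of three. A call has 1 to 20 rows; each row shifts and turns the commanded pose from where the row before left it, along the tool's axes as they then stand; what a row does not reach is not made up. A row lasts 1/8 s, in which the tool goes at most 62.5 mm and 10.7 degrees, less where a joint would pass 70% of its speed; a pose out of reach is approached as far as the arm can. A call with a number of a shift or a turn outside -1 to 1 is refused whole. A call with a gripper value outside its range is refused whole. OPENING is the opening, from 0 (shut) to 1 (fully open), set as the call begins (- or left out, the last holds). The fingers move at their own pace and stop on an object; FORCE is the grip in N (left out, the last holds). Time passes only in rows, so rows that do not move let the fingers close. It gives the time, the measured TCP pose, the force, the opening and the grip force at its end, in the units of the state.
- monitor.read_state(): the state, without advancing time (a new reading comes with each control period).
- eyes.grab_frame(name): name is "side" or "top" or "wrist"; returns the picture (420x560x3 uint8, red, green, blue); there is no depth.
- eyes.get_calibration(name): a dict with "vertical_fov" (degrees; the focal length in pixels is half the picture's height over the tangent of half this angle, whatever the lens; pixels are square), "cx", "cy" (the principal point, pixels), "R" (3x3) and "t" (3): a world point X has camera coordinates R X + t; the wrist camera has in their place "tool_from_camera" (4x4, takes a point from camera to tool coordinates, whose origin is the TCP and whose axes are the flange's). Camera axes: x right, y down, z forward; pixel columns grow to the right and rows downward; lengths in mm; the calibration is good to about 2 mm. A picture is of the moment at which its call begins: read the wrist's pose just before it. get_calibration takes no time and is no camera call.
- order.finish_job(): hands the job in; it is judged then, once.
Trained networks look in the newest picture that a camera, given by its name, has taken for a name from the list of things; names that differ only in an ending like _2 or _b are one class to them, and where a whole thing is asked for, a point or a joint stands for the part that bears it (a point fixed in the world has none). Each returns a list of dicts, best first, with "p" (0 to 1); they miss things now and then, are a little off and sometimes report something else, mostly with a low value. They report only what shows in the picture. A call takes as long as a camera call. They do not tell look-alikes from the thing itself.
- finder.masks_of(thing, camera): "mask" (420x560 bool, what is visible of it) and "uv" ([column, row] in pixels, amid what is visible of it).
The state is a dict: "time_s": time; "qpos": joint angles; "qd": joint speeds; "tau": joint torques, N m; "position": TCP position; "eef_rot": TCP orientation; "contact_force": force on the tool from outside, world axes, zero at the start; "torque": the same for the moment, N m; "grip_width": finger opening in mm; "gripper_force": force on a finger pad.
Only numpy, scipy, OpenCV 4.12 (cv2) and the standard library are available. Lean on these libraries where they do the work, as an engineer would, in place of code of your own. Each camera call takes 0.05 s, during which the arm holds its last target. There are 200 camera calls.

TASK

Tidy the loose things on the worktop to where each kind belongs: the spice jars standing in the wooden spice rack, the tall jar in the raised back well and the short jar in the lower front well, the lemon in the white fruit bowl, and the teaspoon lying flat in the cutlery tray. Keep the glass jars upright and leave the egg timer and the espresso cup where they are.

Things in the scene. Friction and masses are not known exactly. Their poses are not given: they have to be found in the camera images.
- tall_jar: tall slim glass spice jar with a black lid, standing; round, 41 mm diameter, 135 mm high, 0.16 kg. Origin: centre of its underside, z up.
- short_jar: short glass spice jar with a black lid, standing; round, 43 mm diameter, 79 mm high, 0.16 kg. Origin: centre of its underside, z up.
- lemon: a yellow lemon lying on its side, rigid, 83 mm long along its x axis, 58 mm wide along y, 58 mm high, 0.13 kg. Origin: centre of its underside as it lies at the start (29 mm below its middle); turns with it if it rolls.
- teaspoon: metal teaspoon lying on the worktop, 134 mm long along its x axis, 27 mm wide at the widest (the bowl), 12 mm high overall, 0.02 kg. Origin: middle of its length, on its underside, z up. Can be pinched across its width at the middle with the fingertips just above the surface.
- spice_rack: fixed wooden two-step spice rack, 156 mm along x, 82 mm along y. Origin: centre of its underside. Its x axis points away from the robot (turned up to 0.6 rad right), from the low front step (top 26 mm high) to the raised back step (top 50 mm). Each has a round well, 59 mm wide, 18 mm deep, at y = 0: front well at x = -39 mm, floor 8 mm above the worktop; back well at x = +39 mm, floor 32 mm above it.
- fruit_bowl: fixed open white round bowl, mouth 152 mm diameter, 46 mm high, wall about 4 mm, curved inside and narrower towards its floor, which is about 5 mm above the worktop. Origin: centre of its underside, z up.
- cutlery_tray: fixed low open rectangular tray of light wood, 160 mm long along x, 84 mm wide along y, 24 mm high; walls and floor 4 mm thick, so the inside is 152 by 76 mm and 20 mm deep. Origin: centre of its underside, z up.
- egg_timer: round kitchen timer, white base with a ribbed red top, 61 mm diameter, 51 mm high, loose; to be left alone. Origin: centre of its underside.
- espresso_cup: small striped espresso cup with a handle, 60 by 84 mm, 49 mm high, loose, at the left of the targets; to be left alone. Origin: centre of its underside.
Mind the look-alikes: they are no part of the job. Several things have the shape of the teaspoon; the one meant has the colours described above.

How it is judged:
By the outcome, as a careful person would: the job done as asked, in the order asked, and still so for the second after the job is handed in, with the robot touching nothing.
It also fails if it takes over 120 s, if anything falls off the work surface, if the arm or the gripper's body presses on something with over 40 N, if the wrist force passes 120 N, or if a joint passes its speed limit or range.

## Working session

There is one attempt and no reset: what is moved stays moved. The work goes in short steps, Python scripts to look and compute and a shell command to move; the robot and the scene stay as the last step left them, time stands still between calls to the robot, and variables do not carry over. Pictures are saved under pics/ and viewed, at most 17 in all, crops included, and the job is handed in when it is done.

```bash
ls; mkdir -p pics; python3 - <<'E'
from station import monitor, eyes, order, finder
import cv2
for n in ("top","side"):
    im=eyes.grab_frame(n); cv2.imwrite(f"pics/{n}0.png",im[:,:,::-1])
    print(n,eyes.get_calibration(n))
print(eyes.get_calibration("wrist"))
s=monitor.read_state();print(s)
E
```

```text
pics
top {'vertical_fov': 46.43305474452778, 'cx': 277.4390937721193, 'cy': 205.2509017997321, 'R': array([[-9.94717741e-04, -9.99718371e-01, -2.37105484e-02],
       [-9.94064643e-01,  3.56792560e-03, -1.08732493e-01],
       [ 1.08786468e-01,  2.34616597e-02, -9.93788234e-01]]), 't': array([-155.47795174,  465.50700672, 1221.1285832 ])}
side {'vertical_fov': 50.9110703345097, 'cx': 283.82374240046346, 'cy': 205.12678171085312, 'R': array([[-0.53760933, -0.84318928,  0.00283514],
       [-0.69484244,  0.44111501, -0.56798902],
       [ 0.47767163, -0.30732617, -0.82303125]]), 't': array([ 78.99071083, 401.65271782, 847.74790464])}
{'vertical_fov': 68.44803599444114, 'cx': 282.3699898439042, 'cy': 204.6808888028043, 'tool_from_camera': array([[ 6.33609747e-04, -9.59060865e-01, -2.83199323e-01,
         7.12265836e+01],
       [ 9.99999661e-01,  4.58868440e-04,  6.83358871e-04,
        -4.69925171e-02],
       [-5.25431519e-04, -2.83199660e-01,  9.59060831e-01,
        -1.43017484e+02],
       [ 0.00000000e+00,  0.00000000e+00,  0.00000000e+00,
         1.00000000e+00]])}
{'time_s': 0.1, 'qpos': array([-7.76578660e-01,  4.91492036e-01,  1.55936480e+00,  2.89305260e-06,
        1.09169450e+00, -1.05609764e-01]), 'qd': array([ 0.00058798, -0.00160644, -0.00011646, -0.00157182, -0.00057725,
       -0.00173352]), 'tau': array([ 2.96133599e-03, -6.19448161e+01, -2.62025768e+01, -1.78641071e-04,
        2.93161189e-03, -2.49673391e-06]), 'position': array([ 489.38981482, -388.44631013,  230.79883962]), 'eef_rot': array([-3.14063958e+00, -1.03610522e-04,  8.99826046e-01]), 'contact_force': array([-0.38683848, -0.06139346, -0.61291441]), 'torque': array([ 0.03918031,  0.01045181, -0.05834338]), 'gripper_force': 0.0, 'grip_width': 85.47761450162955}
```

View pics/top0.png

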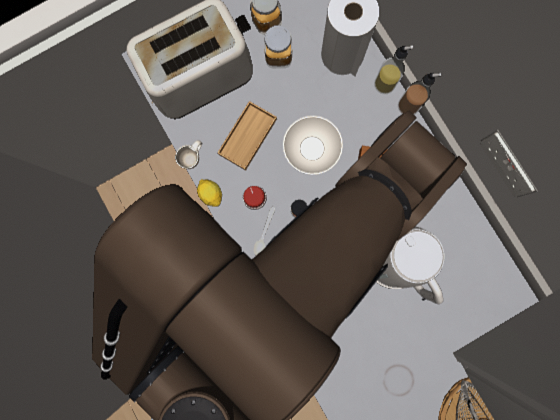

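View pics/side0.png

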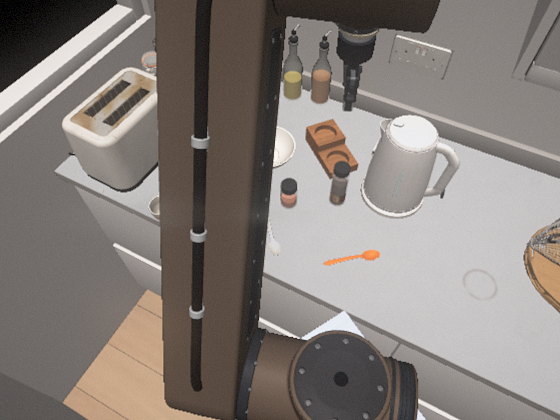

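```bash
cat > h.py <<'E'
from station import monitor, eyes, order, finder
import numpy as np, cv2
from scipy.spatial.transform import Rotation as Ro
def cam(n,s=None):
    c=eyes.get_calibration(n); f=210/np.tan(np.radians(c["vertical_fov"])/2)
    K=np.array([[f,0,c["cx"]],[0,f,c["cy"]],[0,0,1]])
    if n=="wrist":
        T=np.eye(4);T[:3,:3]=Ro.from_euler("xyz",s["eef_rot"]).as_matrix();T[:3,3]=s["position"]
        E=np.linalg.inv(T@c["tool_from_camera"]);return K,E[:3,:3],E[:3,3]
    return K,np.array(c["R"]),np.array(c["t"])
def toplane(C,uv,z):
    K,R,t=C; uv=np.atleast_2d(uv).astype(float)
    d=(np.linalg.inv(K)@np.c_[uv,np.ones(len(uv))].T).T@R
    o=-R.T@t; return o+d*((z-o[2])/d[:,2])[:,None]
def proj(C,X):
    K,R,t=C; p=(K@(R@np.atleast_2d(X).T+t[:,None])).T; return p[:,:2]/p[:,2:]
E
python3 - <<'E'
from h import *
Z=dict(tall_jar=67,short_jar=40,lemon=29,teaspoon=4,spice_rack=38,fruit_bowl=46,cutlery_tray=24,egg_timer=25,espresso_cup=25)
for k,z in Z.items():
  for n in ("top","side"):
    C=cam(n)
    for d in finder.masks_of(k,n)[:5]:
        if d["p"]<.2: continue
        m=d["mask"];r=cv2.minAreaRect(np.argwhere(m)[:,::-1].astype(np.float32))
        print(k,n,round(d["p"],2),np.round(d["uv"]),m.sum(),toplane(C,d["uv"],z)[0].round(),np.round(r[1]),round(r[2]))
E
```

```text
tall_jar side 0.6 [338. 182.] 707 [ 402. -321.   67.] [17. 46.] 11
short_jar top 0.66 [300. 205.] 154 [ 463. -214.   40.] [11. 17.] 37
short_jar side 0.91 [288. 194.] 484 [ 454. -209.   40.] [31. 16.] 90
lemon top 0.71 [207. 193.] 559 [497.  22.  29.] [27. 25.] 90
lemon top 0.53 [311. 146.] 2745 [ 616. -242.   29.] [58. 59.] 63
teaspoon top 0.79 [261. 237.] 219 [ 385. -114.    4.] [ 9. 50.] 17
teaspoon side 0.87 [362. 256.] 202 [ 230. -272.    4.] [ 9. 54.] 83
teaspoon side 0.63 [276. 247.] 148 [ 361. -113.    4.] [30. 10.] 63
spice_rack side 0.81 [330. 145.] 1620 [ 530. -392.   38.] [61. 35.] 59
fruit_bowl top 0.76 [312. 148.] 2738 [ 608. -245.   46.] [59. 58.] 27
fruit_bowl top 0.2 [189. 155.] 518 [592.  67.  46.] [24. 30.] 11
fruit_bowl side 0.83 [282. 149.] 661 [ 582. -272.   46.] [20. 41.] 3
cutlery_tray top 0.7 [246. 138.] 2145 [639. -77.  24.] [35. 63.] 32
egg_timer top 0.55 [255. 198.] 420 [484. -99.  25.] [23. 21.] 90
egg_timer side 0.21 [286. 194.] 476 [ 464. -209.   25.] [30. 17.] 90
espresso_cup top 0.67 [190. 159.] 540 [587.  70.  25.] [24. 30.] 10
espresso_cup side 0.52 [157. 210.] 180 [595.  84.  25.] [23. 10.] 90
```

The top view shows a silver spoon (265,228), lemon (207,193), tray (246,138), bowl (312,148), timer (255,198) and cup (188,157). The arm hides the rack and the tall jar. The side view shows the rack (330,145), tall jar (340,182), short jar (289,193), an orange spoon (352,257) and the silver spoon (273,240). Next I look through the wrist camera.

```bash
python3 - <<'E'
from h import *
s=monitor.read_state();im=eyes.grab_frame("wrist");cv2.imwrite("pics/w0.png",im[:,:,::-1]);C=cam("wrist",s)
for k,z in dict(tall_jar=67,short_jar=40,spice_rack=38,teaspoon=4).items():
    for d in finder.masks_of(k,"wrist")[:4]:
        if d["p"]>.2: print(k,round(d["p"],2),np.round(d["uv"]),d["mask"].sum(),toplane(C,d["uv"],z)[0].round())
E
```

```text
tall_jar 0.82 [160. 197.] 3696 [ 384. -319.   67.]
short_jar 0.92 [138.  64.] 3097 [ 451. -206.   40.]
spice_rack 0.92 [323. 159.] 11000 [ 539. -398.   38.]
teaspoon 0.86 [ 62. 230.] 1046 [ 224. -269.    4.]
teaspoon 0.73 [43. 37.] 1820 [ 381. -111.    4.]
```

View pics/w0.png

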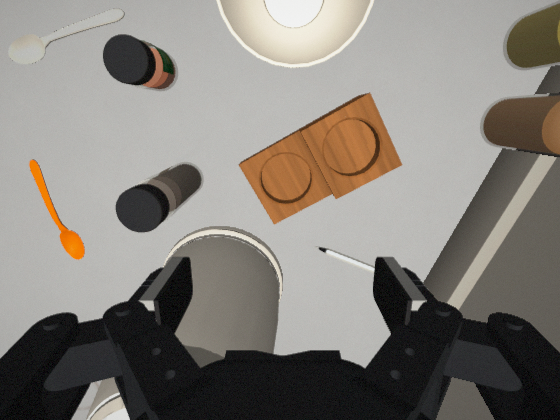

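The wrist view shows the rack (wells at about (286,177) and (350,146)), tall jar lid (143,208), short jar lid (130,60), grey spoon (65,35), orange spoon (55,210), a pen (345,258) and the kettle just beside the gripper.

```bash
python3 - <<'E'
from h import *
im=cv2.imread("pics/w0.png");s=monitor.read_state();C=cam("wrist",s)
dk=(im.max(2)<50).astype(np.uint8)
n,l,st,ce=cv2.connectedComponentsWithStats(dk)
for x,y,h in ((143,208,135),(125,55,79)):
    p=cv2.findContours((l==l[y,x]).astype(np.uint8),0,1)[0][0];e=cv2.fitEllipse(cv2.convexHull(p)) ;print(e,st[l[y,x]],toplane(C,e[0],h).round(1))
print(toplane(C,[286,177],26).round(1),toplane(C,[351,146],50).round(1))
# rack corners on top: front step and back step
print(toplane(C,[[239,163],[276,223]],26).round(), toplane(C,[[369,94],[401,163],[300,130],[334,197]],50).round())
print("fit mask")
m=finder.masks_of("fruit_bowl","top")[0]["mask"]; 
p=cv2.findContours(m.astype(np.uint8),0,1)[0];p=max(p,key=len);(c,r)=cv2.minEnclosingCircle(p);print(c,r,toplane(cam("top"),c,46).round())
cv2.imwrite("pics/spoon.png",cv2.resize(im[0:270,0:270],None,fx=2.2,fy=2.2,interpolation=2))
E
```

```text
Traceback (most recent call last):
cv2.error: OpenCV(4.12.0) /io/opencv/modules/imgproc/src/shapedescr.cpp:361: error: (-201:Incorrect size of input array) There should be at least 5 points to fit the ellipse in function 'fitEllipseNoDirect'
```

```bash
python3 - <<'E'
from h import *
im=cv2.imread("pics/w0.png");s=monitor.read_state();C=cam("wrist",s)
dk=(cv2.GaussianBlur(im,(3,3),0).max(2)<60).astype(np.uint8)
for x,y,h in ((143,208,135),(125,55,79)):
    k=np.zeros_like(dk);cv2.circle(k,(x,y),34,1,-1);k&=dk
    n,l,st,ce=cv2.connectedComponentsWithStats(k);i=1+st[1:,4].argmax()
    p=max(cv2.findContours((l==i).astype(np.uint8),0,1)[0],key=len);e=cv2.fitEllipse(p);print(e,st[i],toplane(C,e[0],h).round(1))
print(toplane(C,[286,177],26).round(1),toplane(C,[351,146],50).round(1))
print(toplane(C,[[239,163],[276,223]],26).round(), toplane(C,[[369,94],[401,163],[300,130],[334,197]],50).round())
m=finder.masks_of("fruit_bowl","top")[0]["mask"]
p=max(cv2.findContours(m.astype(np.uint8),0,1)[0],key=len);(c,r)=cv2.minEnclosingCircle(p);print(c,r,toplane(cam("top"),c,46).round())
cv2.imwrite("pics/spoon.png",cv2.resize(im[0:270,0:270],None,fx=2.2,fy=2.2,interpolation=2))
E
```

```text
((142.58070373535156, 207.34304809570312), (44.453094482421875, 51.45683288574219), 74.89177703857422) [ 117  185   52   46 1858] [[ 399.8 -319.6  135. ]]
((129.11134338378906, 59.815914154052734), (43.27665710449219, 54.57042694091797), 127.6611557006836) [ 104   36   51   49 1925] [[ 456.7 -214.1   79. ]]
[[ 493.8 -390.2   26. ]] [[ 569.6 -402.4   50. ]]
[[ 462. -344.   26.]
 [ 450. -427.   26.]] [[ 613. -372.   50.]
 [ 601. -450.   50.]
 [ 538. -357.   50.]
 [ 524. -436.   50.]]
(312.6538391113281, 144.19822692871094) 30.2161808013916 [[ 618. -246.   46.]]
```

View pics/spoon.png

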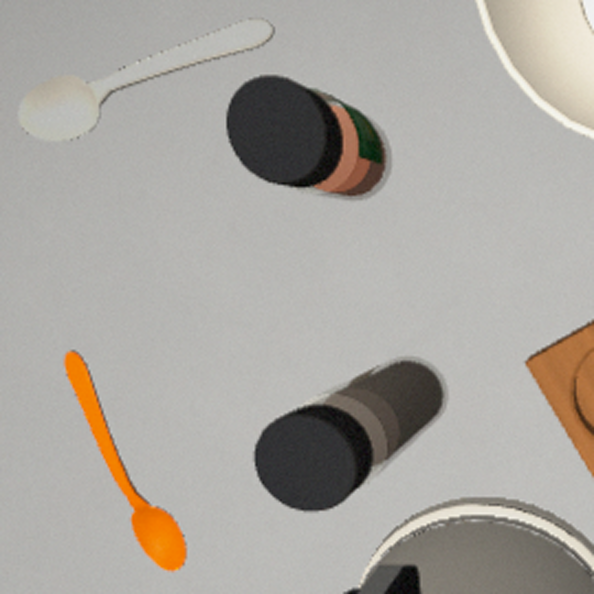

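The spoon at (65,35) in the wrist view is grey or metal-coloured, and the one at (55,210) is orange. I'll confirm the metal one once the arm is out of the way. Next I locate the kettle for clearance, then move.

```bash
python3 - <<'E'
from h import *
A,B=cam("top"),cam("side")
def ray(C,uv):
    o=-C[1].T@C[2];d=toplane(C,uv,0)[0]-o;return o,d/np.linalg.norm(d)
for a,b in (((418,250),(414,131)),((407,242),(400,125))):
    (o,d),(p,e)=ray(A,a),ray(B,b);k=np.linalg.lstsq(np.c_[d,-e],p-o,rcond=None)[0]
    print((o+d*k[0]).round(),(p+e*k[1]).round())
print("kettle base front (side)",toplane(B,[[394,212],[364,190],[422,205]],0).round())
C=cam("wrist",monitor.read_state())
print("kettle rim in wrist",toplane(C,[[170,250],[225,229],[282,275]],200).round(),toplane(C,[[170,250],[225,229],[282,275]],170).round())
R=Ro.from_euler("xyz",monitor.read_state()["eef_rot"]).as_matrix()
print("to jar above",((R.T@(np.array([400,-320,200])-monitor.read_state()["position"]))/30).round(2))
E
```

```text
[ 348. -458.  216.] [ 341. -464.  217.]
[ 364. -431.  235.] [ 360. -435.  236.]
kettle base front (side) [[ 287. -419.    0.]
 [ 382. -398.    0.]
 [ 265. -494.    0.]]
kettle rim in wrist [[ 430. -353.  200.]
 [ 465. -364.  200.]
 [ 473. -409.  200.]] [[ 412. -356.  170.]
 [ 453. -369.  170.]
 [ 462. -422.  170.]]
to jar above [-0.07 -3.76  1.04]
```

```bash
python3 -m creep '{"linear":[[0,-0.94,0],[0,-0.94,0],[0,-0.94,0],[-0.07,-0.94,0],[0,0,0.7],[0,0,0.7],[0,0,0.7],[0,0,0]],"delta_rot":[[0,0,0],[0,0,0],[0,0,0],[0,0,0],[0,0,0],[0,0,0],[0,0,0],[0,0,0]]}' 1 30
cat >> h.py <<'E'
def go(tgt,yaw=None):
    "remaining shift in tool axes/units, turn about tool z in units"
    s=monitor.read_state();R=Ro.from_euler("xyz",s["eef_rot"]).as_matrix()
    tw=R@[0,0,1]
    out=(R.T@(np.array(tgt)-s["position"])/30).round(2)
    if yaw is not None:
        W=Ro.from_euler("xyz",[np.pi,0,yaw]).as_matrix()
        print("rotvec units",np.degrees(Ro.from_matrix(R.T@W).as_rotvec()/8).round(2))
    print("pos",s["position"].round(1),"rot",s["eef_rot"].round(3),"shift units",out,"t",round(s["time_s"],2),"grip",round(s["grip_width"],1),round(s["gripper_force"],1),"F",np.round(s["contact_force"],1))
E
python3 - <<'E'
from h import *
s=monitor.read_state();im=eyes.grab_frame("wrist");cv2.imwrite("pics/w1.png",im[:,:,::-1]);C=cam("wrist",s)
print(proj(C,[[400,-320,135]]))
for d in finder.masks_of("tall_jar","wrist")[:2]: print(d["p"],d["uv"],toplane(C,d["uv"],130))
go([400,-320,75])
E
```

```text
time_s: 2.3
position: [399.5, -319.7, 167.4]
eef_rot: [-3.139, -0.0, 0.9]
contact_force: [0.7, 0.5, 0.8]
grip_width: 85.3
gripper_force: 0.0
[[283.2576603  235.05427162]]
0.79 [277.1, 220.7] [[ 401.67947087 -311.74647225  130.        ]]
pos [ 400.1 -320.3  168.9] rot [3.141 0.    0.9  ] shift units [ 0.01 -0.01  3.13] t 2.4 grip 85.0 0.0 F [ 0.3 -1.5  0.2]
```

View pics/w1.png

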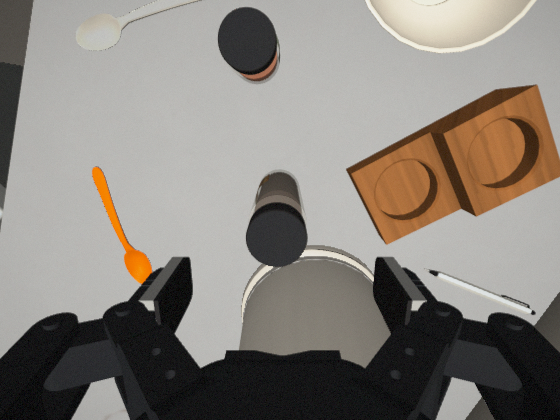

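The jar lid is at (277,234), within a few mm of the centre between the fingers. The kettle stays behind the gripper. I descend and grip.

```bash
python3 -m creep '{"linear":[[0,-0.13,0.5],[0,0,0.8],[0,0,0.8],[0,0,0.7],[0,0,0]],"delta_rot":[[0,0,0],[0,0,0],[0,0,0],[0,0,0],[0,0,0]]}' 1 30
python3 -m creep '{"linear":[[0,0,0],[0,0,0],[0,0,0],[0,0,0],[0,0,0],[0,0,0]],"delta_rot":[[0,0,0],[0,0,0],[0,0,0],[0,0,0],[0,0,0],[0,0,0]]}' 0 30
```

```text
time_s: 3.02
position: [396.8, -317.7, 84.2]
eef_rot: [-3.141, -0.0, 0.9]
contact_force: [0.0, -1.1, -0.1]
grip_width: 85.8
gripper_force: 0.0
time_s: 3.78
position: [397.0, -317.9, 85.2]
eef_rot: [3.14, 0.0, 0.9]
contact_force: [-1.0, 0.8, 6.6]
grip_width: 40.1
gripper_force: 29.3
```

```bash
python3 -m creep '{"linear":[[0,0,-0.5],[0,0,-1],[0,0,-1],[0.2,0.9,0],[0.2,0.9,0],[0.2,0.9,0],[0.2,0.9,0],[0.2,0.9,0],[0.2,0.9,0],[0.19,0.86,0],[0,0,0],[0,0,0]],"delta_rot":[[0,0,0],[0,0,0],[0,0,0],[0,0,0],[0,0,0],[0,0,0],[0,0,0],[0,0,0],[0,0,0],[0,0,0],[0,0,0],[0,0,0]]}' 0 30
python3 - <<'E'
from h import *
s=monitor.read_state();im=eyes.grab_frame("wrist");cv2.imwrite("pics/w2.png",im[:,:,::-1]);C=cam("wrist",s)
print(proj(C,[[570,-402,50],[494,-390,26]]))
go([570,-402,118])
E
```

```text
time_s: 5.28
position: [569.2, -401.4, 159.6]
eef_rot: [-3.141, 0.0, 0.9]
contact_force: [-0.5, 0.2, -2.1]
grip_width: 40.3
gripper_force: 31.1
[[283.49786749 200.89555042]
 [213.53144721 232.0333085 ]]
pos [ 569.2 -401.4  159.7] rot [-3.141 -0.     0.9  ] shift units [0.   0.04 1.39] t 5.33 grip 39.8 31.1 F [-0.8 -0.3 -1.1]
```

View pics/w2.png

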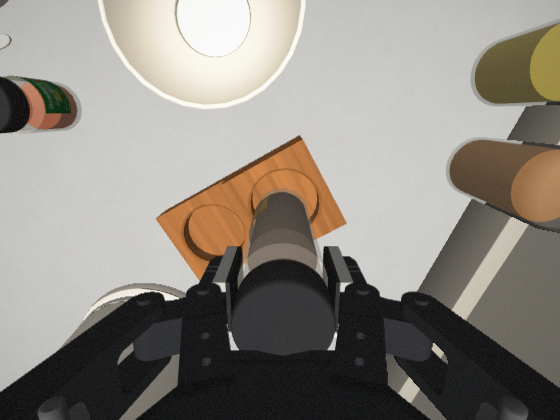

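The back well is centred at about (285,199), matching its projection, and the front well at (213,232). The jar is aligned over the back well, so I lower it.

```bash
python3 -m creep '{"linear":[[0,0.04,0.5],[0,0,0.5],[0,0,0.3],[0,0,0.1],[0,0,0]],"delta_rot":[[0,0,0],[0,0,0],[0,0,0],[0,0,0],[0,0,0]]}' 0 30
```

```text
time_s: 5.95
position: [570.6, -402.4, 117.4]
eef_rot: [-3.141, 0.0, 0.9]
contact_force: [-2.2, 2.1, 2.6]
grip_width: 40.3
gripper_force: 31.8
```

```bash
python3 -m creep '{"linear":[[0,0,0],[0,0,0],[0,0,0],[0,0,0],[0,0,-0.5],[0,0,-1],[0,0,-1],[0.3,-0.9,0],[0.3,-0.9,0],[0.3,-0.9,0],[0.3,-0.9,0],[0.34,-0.81,0],[0.34,-0.81,0],[0.34,-0.81,0],[0.34,-0.82,0],[0,0,0]],"delta_rot":[[0,0,0],[0,0,0],[0,0,0],[0,0,0],[0,0,0],[0,0,0],[0,0,0],[0,0,0],[0,0,0],[0,0,0],[0,0,0],[0,0,0],[0,0,0],[0,0,0],[0,0,0],[0,0,0]]}' 1 30
python3 -m creep '{"linear":[[0,0,0.2],[0,0,0.2],[0,0,0.2],[0,0,0.2],[0,0,0.2],[0,0,0.2],[0,0,0.2],[0,0,0.2],[0,0,0],[0,0,0],[0,0,0],[0,0,0],[0,0,0],[0,0,0]],"delta_rot":[[0,0,-1],[0,0,-1],[0,0,-1],[0,0,-1],[0,0,-1],[0,0,-1],[0,0,-1],[0,0,-1],[0,0,-1],[0,0,-1],[0,0,-1],[0,0,-1],[0,0,-0.2],[0,0,0]]}'
python3 - <<'E'
from h import *
go([457,-214,35],2.6)
s=monitor.read_state();im=eyes.grab_frame("wrist");W=cam("wrist",s)
im2=eyes.grab_frame("top");cv2.imwrite("pics/b.png",cv2.resize(np.vstack([im,im2])[:,:,::-1],None,fx=.71,fy=.71,interpolation=3))
cv2.imwrite("pics/w3.png",im[:,:,::-1]);cv2.imwrite("pics/t3.png",im2[:,:,::-1])
print(proj(W,[[457,-214,79]]))
for k,z in dict(lemon=29,teaspoon=4,short_jar=40,cutlery_tray=20,egg_timer=25,fruit_bowl=46,tall_jar=100).items():
  for n,C in (("top",cam("top")),("wrist",W)):
    for d in finder.masks_of(k,n)[:3]:
        if d["p"]>.2: print(k,n,round(d["p"],2),np.round(d["uv"]),d["mask"].sum(),toplane(C,d["uv"],z)[0].round())
E
```

```text
time_s: 7.95
position: [457.3, -213.7, 193.5]
eef_rot: [3.14, -0.0, 0.901]
contact_force: [0.7, -0.5, -0.3]
grip_width: 85.2
gripper_force: 0.0
time_s: 9.7
position: [457.9, -215.0, 144.6]
eef_rot: [-3.142, 0.001, 2.601]
contact_force: [-0.1, -0.9, 0.6]
grip_width: 85.8
gripper_force: 0.0
rotvec units [-0.    0.01  0.01]
pos [ 457.9 -215.   144.6] rot [-3.142e+00  1.000e-03  2.601e+00] shift units [0.05 0.01 3.65] t 9.7 grip 85.8 0.0 F [-0.1 -0.9  0.6]
[[284.06551043 216.99478973]]
lemon top 0.77 [207. 194.] 505 [495.  24.  29.]
lemon wrist 0.58 [537.  96.] 3290 [488.   1.  29.]
teaspoon top 0.48 [324. 300.] 218 [ 226. -274.    4.]
teaspoon wrist 0.89 [338.  44.] 2695 [ 373. -110.    4.]
teaspoon wrist 0.72 [48.  6.] 428 [ 228. -298.    4.]
short_jar wrist 0.95 [285. 203.] 3166 [ 458. -214.   40.]
cutlery_tray top 0.7 [246. 137.] 2108 [644. -75.  20.]
cutlery_tray wrist 0.8 [504. 262.] 11221 [622. -66.  20.]
egg_timer top 0.59 [248. 194.] 91 [494. -81.  25.]
egg_timer top 0.47 [248. 137.] 2095 [644. -80.  25.]
egg_timer wrist 0.85 [420. 159.] 5073 [487. -98.  25.]
fruit_bowl wrist 0.6 [334. 327.] 6853 [ 583. -236.   46.]
tall_jar top 0.94 [379. 156.] 495 [ 575. -402.  100.]
```

View pics/b.png

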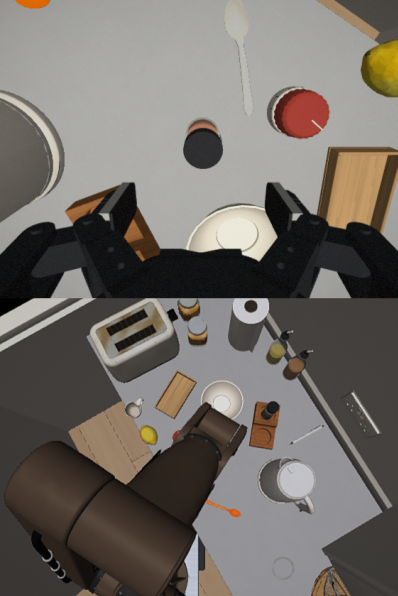

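The lower picture shows the tall jar standing in the back well. The upper wrist view has the short jar between the fingers at about (285,212), with the metal-coloured spoon at (338,44). I descend and grip.

```bash
python3 -m creep '{"linear":[[0.05,0,0.8],[0,0,0.9],[0,0,0.9],[0,0,0.7],[0,0,0.35],[0,0,0]],"delta_rot":[[0,0,0],[0,0,0],[0,0,0],[0,0,0],[0,0,0],[0,0,0]]}' 1 30
python3 -m creep '{"linear":[[0,0,0],[0,0,0],[0,0,0],[0,0,0],[0,0,0],[0,0,0]],"delta_rot":[[0,0,0],[0,0,0],[0,0,0],[0,0,0],[0,0,0],[0,0,0]]}' 0 30
python3 - <<'E'
from h import *
go([457,-214,110]);go([494,-390,44])
E
```

```text
time_s: 11.25
position: [456.2, -213.8, 34.5]
eef_rot: [-3.142, -0.001, 2.603]
contact_force: [-0.1, -0.3, -1.4]
grip_width: 85.3
gripper_force: 0.0
time_s: 12.0
position: [456.6, -214.0, 35.5]
eef_rot: [-3.142, 0.001, 2.603]
contact_force: [-0.7, 0.8, 5.3]
grip_width: 42.6
gripper_force: 30.3
pos [ 456.6 -214.    35.5] rot [-3.142e+00  1.000e-03  2.603e+00] shift units [-0.01  0.01 -2.48] t 12.0 grip 42.6 30.3 F [-0.7  0.8  5.3]
pos [ 456.6 -214.    35.5] rot [-3.142e+00  1.000e-03  2.603e+00] shift units [-4.08 -4.4  -0.28] t 12.0 grip 42.6 30.3 F [-0.7  0.8  5.3]
```

```bash
python3 -m creep '{"linear":[[0,0,-0.5],[0,0,-0.9],[0,0,-0.6],[-0.68,-0.73,0],[-0.68,-0.73,0],[-0.68,-0.73,0],[-0.68,-0.73,0],[-0.68,-0.73,0],[-0.68,-0.75,0],[0,0,0],[0,0,0]],"delta_rot":[[0,0,0],[0,0,0],[0,0,0],[0,0,0],[0,0,0],[0,0,0],[0,0,0],[0,0,0],[0,0,0],[0,0,0],[0,0,0]]}' 0 30
python3 - <<'E'
from h import *
s=monitor.read_state();im=eyes.grab_frame("wrist");C=cam("wrist",s)
im2=eyes.grab_frame("side")
cv2.imwrite("pics/b4.png",cv2.resize(np.vstack([im,im2])[:,:,::-1],None,fx=.71,fy=.71,interpolation=3))
print(proj(C,[[494,-390,26]])*.71)
go([494,-390,43.5])
E
```

```text
time_s: 13.38
position: [493.3, -389.3, 95.2]
eef_rot: [3.141, -0.0, 2.603]
contact_force: [0.9, 0.3, -1.0]
grip_width: 41.9
gripper_force: 30.9
[[200.99964687 155.03297664]]
pos [ 493.6 -389.    95.2] rot [ 3.141 -0.     2.604] shift units [-0.03 -0.02  1.72] t 13.47 grip 42.1 30.9 F [ 0.6  0.  -1.4]
```

View pics/b4.png

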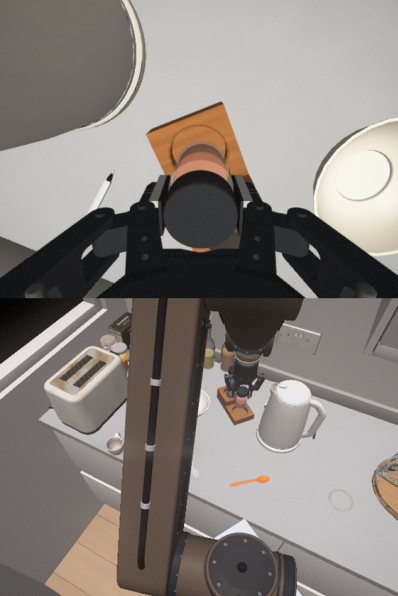

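The well arc runs from about (164,150) to (228,150) in the small picture, with its top at row 122. The centre is therefore about 3–4 px to the left and above the prediction, so I nudge slightly and lower.

```bash
python3 -m creep '{"linear":[[0.04,-0.09,0.4],[0,0,0.5],[0,0,0.5],[0,0,0.3],[0,0,0.04],[0,0,0]],"delta_rot":[[0,0,0],[0,0,0],[0,0,0],[0,0,0],[0,0,0],[0,0,0]]}' 0 30
```

```text
time_s: 14.22
position: [491.5, -391.2, 42.6]
eef_rot: [3.141, -0.0, 2.603]
contact_force: [0.8, 4.1, 3.3]
grip_width: 42.5
gripper_force: 30.3
```

```bash
python3 -m creep '{"linear":[[0,0,0],[0,0,0],[0,0,0],[0,0,-0.4],[0,0,-1],[0,0,-1],[0,0,-1],[0,0,-1],[0,0,-0.5]],"delta_rot":[[0,0,0],[0,0,0],[0,0,0],[0,0,0],[0,0,0],[0,0,0],[0,0,0],[0,0,0],[0,0,0]]}' 0.75 30
python3 -m creep '{"linear":[[0.5,0.85,0],[0.5,0.85,0],[0.5,0.85,0],[0.5,0.85,0],[0.5,0.85,0],[0.5,0.85,0],[0.5,0.85,0],[0.5,0.85,0],[0.5,0.85,0],[0.5,0.85,0],[0.5,0.85,0],[0.5,0.85,0],[0.5,0.85,0],[0,0,0],[0,0,0]],"delta_rot":[[0,0,0],[0,0,0],[0,0,0],[0,0,0],[0,0,0],[0,0,0],[0,0,0],[0,0,0],[0,0,0],[0,0,0],[0,0,0],[0,0,0],[0,0,0],[0,0,0],[0,0,0]]}' 1 30
python3 - <<'E'
from h import *
go([496,22,50])
s=monitor.read_state();im=eyes.grab_frame("wrist");W=cam("wrist",s)
im2=eyes.grab_frame("top")
cv2.imwrite("pics/b5.png",cv2.resize(np.vstack([im,im2])[:,:,::-1],None,fx=.71,fy=.71,interpolation=3));cv2.imwrite("pics/w5.png",im[:,:,::-1])
for k,z in dict(lemon=29,teaspoon=4,short_jar=60,tall_jar=100,fruit_bowl=46,cutlery_tray=24).items():
  for n,C in (("top",cam("top")),("wrist",W)):
    for d in finder.masks_of(k,n)[:3]:
        if d["p"]<.3: continue
        pts=toplane(C,np.argwhere(d["mask"])[:,::-1],z)[:,:2].astype(np.float32)
        r=cv2.minAreaRect(pts);e=np.linalg.eigh(np.cov(pts.T))[1][:,1]
        print(k,n,round(d["p"],2),np.round(d["uv"]),d["mask"].sum(),toplane(C,d["uv"],z)[0].round(),"rect",np.round(r[0]),np.round(r[1]),"axis",round(np.arctan(e[1]/e[0]),2))
E
```

```text
time_s: 15.35
position: [491.5, -391.9, 192.0]
eef_rot: [-3.141, 0.003, 2.603]
contact_force: [0.1, -0.1, -1.8]
grip_width: 64.0
gripper_force: 0.0
time_s: 17.23
position: [493.8, -7.4, 189.6]
eef_rot: [-3.141, 0.0, 2.603]
contact_force: [0.8, -0.4, -0.5]
grip_width: 85.5
gripper_force: 0.0
pos [493.8  -7.4 189.6] rot [-3.141  0.     2.603] shift units [0.44 0.88 4.65] t 17.23 grip 85.5 0.0 F [ 0.8 -0.4 -0.5]
lemon wrist 0.71 [302. 178.] 3462 [495.  14.  29.] rect [498.  15.] [66. 67.] axis 0.6
lemon wrist 0.49 [399. 229.] 3046 [594.  74.  29.] rect [594.  74.] [72. 64.] axis 0.3
teaspoon top 0.86 [323. 300.] 271 [ 227. -272.    4.] rect [ 235. -246.] [128.  25.] axis 1.18
teaspoon top 0.61 [262. 240.] 334 [ 378. -117.    4.] rect [ 401. -120.] [ 30. 132.] axis -0.32
teaspoon wrist 0.72 [133. 137.] 1498 [ 372. -116.    4.] rect [ 401. -126.] [ 26. 132.] axis -0.32
teaspoon wrist 0.61 [ 6. 82.] 115 [ 265. -191.    4.] rect [ 264. -191.] [10. 12.] axis -1.34
short_jar top 0.54 [372. 195.] 331 [ 486. -390.   60.] rect [ 486. -386.] [42. 55.] axis -0.82
short_jar wrist 0.95 [  8. 336.] 495 [ 477. -335.   60.] rect [ 485. -338.] [23. 44.] axis -1.1
tall_jar top 0.97 [379. 157.] 468 [ 573. -402.  100.] rect [ 569. -403.] [41. 73.] axis -0.72
fruit_bowl top 0.72 [312. 148.] 2754 [ 607. -244.   46.] rect [ 615. -246.] [148. 150.] axis -0.32
fruit_bowl wrist 0.56 [191. 356.] 1561 [ 605. -195.   46.] rect [ 602. -246.] [ 63. 157.] axis -1.49
cutlery_tray top 0.96 [248. 135.] 2006 [648. -81.  24.] rect [646. -79.] [ 91. 162.] axis -0.48
cutlery_tray wrist 0.77 [301. 304.] 6816 [624. -61.  24.] rect [627. -65.] [ 84. 130.] axis -0.56
cutlery_tray wrist 0.53 [206. 224.] 2972 [487. -98.  24.] rect [488. -98.] [58. 75.] axis -1.15
```

View pics/b5.png

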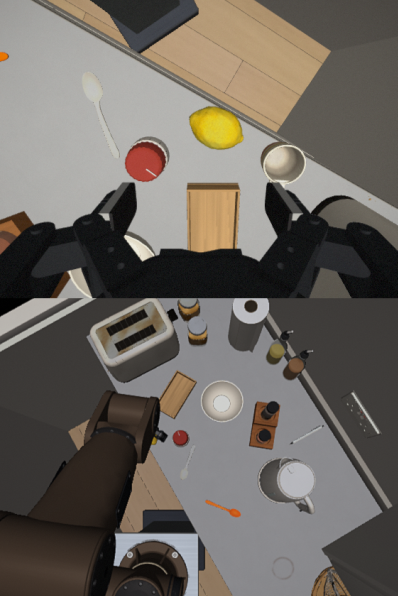

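Both jars now stand in the rack. Only two spoons exist: grey-metal, at about (129,140) in wrist pixels, and orange, at (6,82). The grey one fits "metal". The lemon is at (302,178), long axis running from about (268,160) to (342,199).

```bash
python3 - <<'E'
from h import *
s=monitor.read_state();im=cv2.imread("pics/w5.png");W=cam("wrist",s)
h=cv2.cvtColor(im,cv2.COLOR_BGR2HSV);m=cv2.inRange(h,(18,120,60),(36,255,255));m[:,:240]=0;m[:,360:]=0;m[260:]=0
c=max(cv2.findContours(m,0,1)[0],key=cv2.contourArea)[:,0]
print(c.min(0),c.max(0))
P=toplane(W,[[268,160],[342,199]],29);d=P[1]-P[0];print(P.round(),np.hypot(*d[:2]).round(),np.arctan2(d[1],d[0]).round(2))
# silhouette fit of ellipsoid by grid
from scipy.optimize import minimize
M=np.zeros((420,560),np.uint8);cv2.drawContours(M,[c],-1,1,-1)
v=np.random.default_rng(0).normal(size=(400,3));v/=np.linalg.norm(v,axis=1)[:,None]
def cost(p):
    R=Ro.from_euler("z",p[2]).as_matrix();X=(v*[39,29,29])@R.T+[p[0],p[1],29]
    q=cv2.convexHull(proj(W,X).astype(np.float32)).round().astype(int);A=np.zeros_like(M);cv2.fillConvexPoly(A,q,1);return (A^M).sum()
for a0 in (0,.5,1,1.6,-.5,-1):
    r=minimize(cost,[497,17,a0],method="Nelder-Mead",options=dict(initial_simplex=[[497,17,a0],[505,17,a0],[497,25,a0],[497,17,a0+.3]]));print(r.x.round(2),r.fun)
print(M.sum());print(toplane(W,[(95*1.408,72*1.408)],0))
# short-spoon crop for the confirmation
cv2.imwrite("pics/sp5.png",cv2.resize(im[80:240,90:250],None,fx=3,fy=3,interpolation=2))
E
```

```text
[267 150] [342 210]
[[462.  -5.  29.]
 [535.  39.  29.]] 85.0 0.54
[498.2   15.34   0.61] 222.0
[499.24  16.14   0.6 ] 222.0
[497.77  15.42   0.68] 199.0
[497.88  15.12   0.66] 209.0
[498.12  15.87   0.66] 207.0
[497.62  15.21   0.6 ] 210.0
3453
[[343.68562125 -95.14410238   0.        ]]
```

View pics/sp5.png

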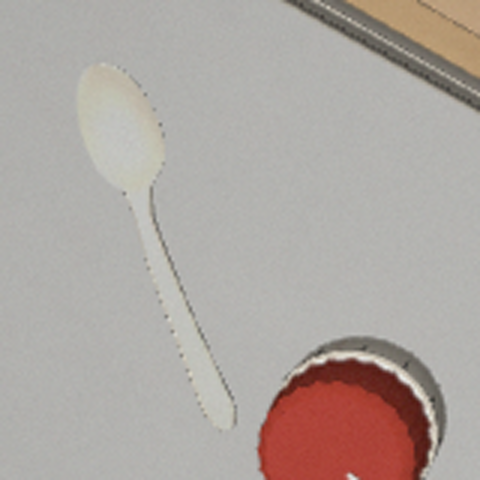

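The crop confirms a greyish-metal teaspoon. It is the only non-orange one, so it fits the description. Next I centre over the lemon, turn to align with its axis, and grip across its width.

```bash
python3 -m creep '{"linear":[[0.27,0.73,0],[0,0,0.2],[0,0,0.2],[0,0,0.2],[0,0,0.2],[0,0,0.2],[0,0,0.2],[0,0,0.2],[0,0,0.2],[0,0,0.2],[0,0,0.2],[0,0,0.2],[0,0,0.2],[0,0,0.2],[0,0,0.2],[0,0,0],[0,0,0]],"delta_rot":[[0,0,0],[0,0,1],[0,0,1],[0,0,1],[0,0,1],[0,0,1],[0,0,1],[0,0,1],[0,0,1],[0,0,1],[0,0,1],[0,0,1],[0,0,1],[0,0,1],[0,0,1],[0,0,0],[0,0,0]]}' 1 30
python3 - <<'E'
from h import *
go([498,15.5,10],.64)
s=monitor.read_state();im=eyes.grab_frame("wrist");W=cam("wrist",s);cv2.imwrite("pics/w6.png",im[:,:,::-1])
h=cv2.cvtColor(im[:,:,::-1].copy(),cv2.COLOR_BGR2HSV);m=cv2.inRange(h,(18,120,60),(36,255,255))
c=max(cv2.findContours(m,0,1)[0],key=cv2.contourArea)
print(cv2.boundingRect(c),cv2.fitEllipse(c),proj(W,[[498,15.5,29]]))
E
```

```text
time_s: 20.05
position: [498.2, 15.9, 105.8]
eef_rot: [3.141, -0.0, 0.652]
contact_force: [-0.6, -0.1, 0.5]
grip_width: 85.4
gripper_force: 0.0
rotvec units [ 0.   -0.    0.08]
pos [498.2  15.9 105.8] rot [ 3.141 -0.     0.652] shift units [-0.01  0.01  3.19] t 20.05 grip 85.4 0.0 F [-0.6 -0.1  0.5]
(244, 159, 78, 107) ((282.5163879394531, 212.91998291015625), (75.95504760742188, 100.52302551269531), 1.5354602336883545) [[282.17793322 213.39452803]]
```

Aligned to within a pixel.

```bash
python3 -m creep '{"linear":[[0,0,0.7],[0,0,0.8],[0,0,0.8],[0,0,0.6],[0,0,0.28],[0,0,0]],"delta_rot":[[0,0,0],[0,0,0],[0,0,0],[0,0,0],[0,0,0],[0,0,0]]}' 1 25
python3 -m creep '{"linear":[[0,0,0],[0,0,0],[0,0,0],[0,0,0],[0,0,0],[0,0,-0.4],[0,0,-1],[0,0,-1],[0,0,-1],[0,0,-0.6],[0,0,0]],"delta_rot":[[0,0,0],[0,0,0],[0,0,0],[0,0,0],[0,0,0],[0,0,0],[0,0,0],[0,0,0],[0,0,0],[0,0,0],[0,0,0]]}' 0 25
python3 - <<'E'
from h import *
go([615,-245,130])
E
```

```text
time_s: 20.85
position: [498.1, 15.9, 10.1]
eef_rot: [-3.141, 0.0, 0.649]
contact_force: [-0.6, -0.4, -0.4]
grip_width: 85.4
gripper_force: 0.0
time_s: 22.22
position: [498.5, 15.9, 131.8]
eef_rot: [3.139, -0.002, 0.649]
contact_force: [-0.2, 1.0, -2.2]
grip_width: 55.3
gripper_force: 27.2
pos [498.5  15.9 131.8] rot [ 3.139e+00 -2.000e-03  6.490e-01] shift units [-2.16  9.28  0.08] t 22.23 grip 55.3 27.2 F [-0.2  1.  -2.2]
```

```bash
python3 -m creep '{"linear":[[-0.2,0.84,0],[-0.2,0.84,0],[-0.2,0.84,0],[-0.2,0.84,0],[-0.2,0.84,0],[-0.2,0.84,0],[-0.2,0.84,0],[-0.2,0.85,0],[-0.2,0.85,0],[-0.2,0.85,0],[-0.16,0.85,0],[0,0,0],[0,0,0]],"delta_rot":[[0,0,0],[0,0,0],[0,0,0],[0,0,0],[0,0,0],[0,0,0],[0,0,0],[0,0,0],[0,0,0],[0,0,0],[0,0,0],[0,0,0],[0,0,0]]}' 0 25
python3 - <<'E'
from h import *
go([615,-245,26])
s=monitor.read_state();im=eyes.grab_frame("wrist");W=cam("wrist",s)
im2=eyes.grab_frame("side")
a=np.arange(0,6.28,.3);q=proj(W,np.c_[615+76*np.cos(a),-245+76*np.sin(a),46+0*a])
im=im.copy()
for x in q: cv2.circle(im,tuple(int(v) for v in x),3,(0,0,255),-1)
cv2.imwrite("pics/b7.png",cv2.resize(np.vstack([im,im2])[:,:,::-1],None,fx=.71,fy=.71,interpolation=3))
E
```

```text
time_s: 23.85
position: [614.2, -245.0, 129.8]
eef_rot: [-3.141, 0.0, 0.648]
contact_force: [-0.5, 0.3, -2.2]
grip_width: 55.2
gripper_force: 27.3
pos [ 614.2 -245.   129.8] rot [-3.141  0.     0.648] shift units [0.02 0.02 3.46] t 23.85 grip 55.2 27.3 F [-0.5  0.3 -2.2]
```

View pics/b7.png

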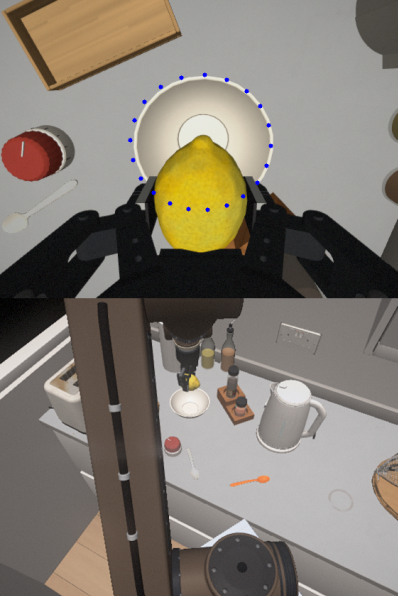

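The projected rim (blue) lies on the bowl's rim, so the lemon is centred over it. I lower and release.

```bash
python3 -m creep '{"linear":[[0,0,0.7],[0,0,0.9],[0,0,0.9],[0,0,0.6],[0,0,0.36],[0,0,0]],"delta_rot":[[0,0,0],[0,0,0],[0,0,0],[0,0,0],[0,0,0],[0,0,0]]}' 0 25
python3 -m creep '{"linear":[[0,0,0],[0,0,0],[0,0,0],[0,0,0],[0,0,-0.4],[0,0,-0.8],[0,0,-1],[0,0,-1],[0,0,-1],[0,0,0]],"delta_rot":[[0,0,0],[0,0,0],[0,0,0],[0,0,0],[0,0,0],[0,0,0],[0,0,0],[0,0,0],[0,0,0],[0,0,0]]}' 0.78 25
python3 - <<'E'
from h import *
s=monitor.read_state();im=eyes.grab_frame("wrist");W=cam("wrist",s);cv2.imwrite("pics/w8.png",im[:,:,::-1])
for k,z in dict(lemon=35,teaspoon=3,cutlery_tray=24).items():
    for d in finder.masks_of(k,"wrist")[:2]:
        if d["p"]<.3: continue
        pts=toplane(W,np.argwhere(d["mask"])[:,::-1],z)[:,:2].astype(np.float32);r=cv2.minAreaRect(pts);print(k,round(d["p"],2),np.round(d["uv"]),np.round(r[0]),np.round(r[1]),r[2],cv2.boxPoints(r).round().tolist())
E
```

```text
time_s: 24.7
position: [614.6, -245.0, 26.1]
eef_rot: [-3.141, 0.0, 0.649]
contact_force: [0.9, 0.1, -1.6]
grip_width: 55.4
gripper_force: 27.3
time_s: 25.95
position: [615.5, -245.5, 155.7]
eef_rot: [3.137, -0.002, 0.649]
contact_force: [0.4, -0.1, -1.0]
grip_width: 66.7
gripper_force: 0.0
lemon 0.88 [279. 197.] [ 614. -246.] [67. 69.] 81.98907470703125 [[575.0, -274.0], [643.0, -284.0], [653.0, -217.0], [585.0, -208.0]]
teaspoon 0.7 [ 52. 288.] [ 402. -121.] [ 27. 142.] 75.04930877685547 [[330.0, -116.0], [467.0, -153.0], [474.0, -127.0], [337.0, -90.0]]
cutlery_tray 0.75 [131.  50.] [649. -81.] [ 89. 160.] 59.253814697265625 [[558.0, -78.0], [695.0, -160.0], [741.0, -84.0], [603.0, -2.0]]
```

View pics/w8.png

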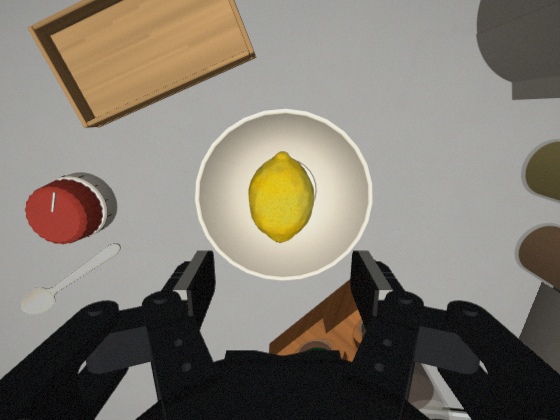

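The lemon rests in the bowl at (281,198). The tray's corners are about (30,28), (90,126), (255,57). The spoon runs from (38,300) to (118,246). I go above the spoon, turning to its axis.

```bash
python3 -m creep '{"linear":[[-0.33,-0.81,0],[-0.33,-0.81,0],[-0.33,-0.81,0],[-0.33,-0.81,0],[-0.33,-0.81,0],[-0.33,-0.81,0],[-0.33,-0.82,0],[-0.33,-0.82,0],[-0.32,-0.82,0],[0,0,0.2],[0,0,0.2],[0,0,0.2],[0,0,0.2],[0,0,0.2],[0,0,0.2],[0,0,0.2],[0,0,0],[0,0,0]],"delta_rot":[[0,0,0],[0,0,0],[0,0,0],[0,0,0],[0,0,0],[0,0,0],[0,0,0],[0,0,0],[0,0,0],[0,0,1],[0,0,1],[0,0,1],[0,0,1],[0,0,1],[0,0,1],[0,0,0.87],[0,0,0],[0,0,0]]}' 0.6 30
python3 - <<'E'
from h import *
go([412,-124,3],-.31)
s=monitor.read_state();im=eyes.grab_frame("wrist");W=cam("wrist",s);cv2.imwrite("pics/w9.png",im[:,:,::-1])
d=finder.masks_of("teaspoon","wrist")
for d in d[:3]:
    pts=toplane(W,np.argwhere(d["mask"])[:,::-1],4)[:,:2].astype(np.float32);r=cv2.minAreaRect(pts);e=np.linalg.eigh(np.cov(pts.T))[1][:,1]
    print(round(d["p"],2),np.round(d["uv"]),np.round(r[0],1),np.round(r[1]),round(np.arctan(e[1]/e[0]),3),cv2.boxPoints(r).round().tolist())
# colour thin handle profile
E
```

```text
time_s: 28.4
position: [411.1, -123.7, 110.3]
eef_rot: [-3.142, 0.0, -0.308]
contact_force: [0.2, 0.2, 0.8]
grip_width: 51.0
gripper_force: 0.0
rotvec units [-0.    0.    0.01]
pos [ 411.1 -123.7  110.3] rot [-3.142  0.    -0.308] shift units [0.03 0.   3.58] t 28.4 grip 51.0 0.0 F [0.2 0.2 0.8]
0.91 [516. 335.] [ 220.5 -296.8] [39. 24.] 0.89 [[198.0, -298.0], [211.0, -318.0], [243.0, -296.0], [230.0, -276.0]]
0.66 [285. 231.] [ 401.7 -122.4] [ 27. 136.] -0.334 [[333.0, -116.0], [463.0, -155.0], [471.0, -129.0], [341.0, -90.0]]
```

View pics/w9.png

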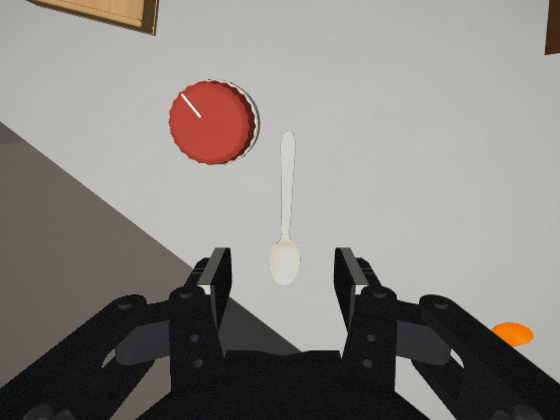

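The spoon lies between the fingers: handle tip (289,133), bowl (285,262), about 3 mm right of centre. I descend and pinch.

```bash
python3 -m creep '{"linear":[[0.03,0.07,0.7],[0,0,0.8],[0,0,0.8],[0,0,0.7],[0,0,0.4],[0,0,0.16],[0,0,0]],"delta_rot":[[0,0,0],[0,0,0],[0,0,0],[0,0,0],[0,0,0],[0,0,0],[0,0,0]]}' 0.6 30
python3 -m creep '{"linear":[[0,0,0],[0,0,0],[0,0,0],[0,0,0],[0,0,0],[0,0,0],[0,0,0]],"delta_rot":[[0,0,0],[0,0,0],[0,0,0],[0,0,0],[0,0,0],[0,0,0],[0,0,0]]}' 0 30
```

```text
time_s: 29.38
position: [411.5, -126.0, 3.8]
eef_rot: [3.142, -0.0, -0.31]
contact_force: [-0.4, 0.7, -0.1]
grip_width: 51.2
gripper_force: 0.0
time_s: 30.25
position: [411.6, -126.1, 4.2]
eef_rot: [3.141, -0.001, -0.311]
contact_force: [-0.9, -0.0, 5.9]
grip_width: 17.0
gripper_force: 29.1
```

```bash
python3 -m creep '{"linear":[[0,0,-0.5],[0,0,-1],[0,0,-1],[0,0,-1],[0.81,-0.42,0],[0.81,-0.42,0],[0.82,-0.42,0],[0.82,-0.42,0],[0.82,-0.42,0],[0.82,-0.42,0],[0.82,-0.42,0],[0.82,-0.43,0],[0.82,-0.43,0],[0,0,0],[0,0,0],[0,0,0],[0,0,0]],"delta_rot":[[0,0,0],[0,0,0],[0,0,0],[0,0,0],[0,0,0],[0,0,0],[0,0,0],[0,0,0],[0,0,0],[0,0,0],[0,0,0],[0,0,0],[0,0,0],[0,0,0.8],[0,0,0.78],[0,0,0],[0,0,0]]}' 0 30
python3 - <<'E'
from h import *
go([656.6,-85,12],-.53)
s=monitor.read_state();im=eyes.grab_frame("wrist").copy();W=cam("wrist",s)
im2=eyes.grab_frame("top").copy();T=cam("top")
def box(c,yaw):
    R=Ro.from_euler("z",yaw).as_matrix();return np.array([[80,42,24],[80,-42,24],[-80,-42,24],[-80,42,24]])@R.T+[*c,0]
B=box((648,-80),-.53)
for I,C in((im,W),(im2,T)):
    for p in proj(C,B): cv2.circle(I,tuple(int(v) for v in p),3,(0,0,255),-1)
v=np.hstack([im,cv2.resize(im2[60:260,150:417],(560,420))])
cv2.imwrite("pics/b10.png",cv2.resize(v[:,:,::-1],None,fx=.71,fy=.71,interpolation=3))
for k,n,C in(("teaspoon","wrist",W),("cutlery_tray","wrist",W),("cutlery_tray","top",T)):
  for d in finder.masks_of(k,n)[:2]:
    z=24 if k[0]=="c" else s["position"][2]+1
    pts=toplane(C,np.argwhere(d["mask"])[:,::-1],z)[:,:2].astype(np.float32);r=cv2.minAreaRect(pts)
    print(k,n,round(d["p"],2),np.round(d["uv"]),np.round(r[0],1),np.round(r[1]),r[2],cv2.boxPoints(r).round().tolist())
E
```

```text
time_s: 32.38
position: [656.4, -85.0, 108.8]
eef_rot: [-3.142, -0.0, -0.529]
contact_force: [-0.2, 0.3, 0.2]
grip_width: 17.0
gripper_force: 29.1
rotvec units [-0.   -0.    0.01]
pos [656.4 -85.  108.8] rot [-3.142 -0.    -0.529] shift units [ 0.   -0.    3.23] t 32.38 grip 17.0 29.1 F [-0.2  0.3  0.2]
teaspoon wrist 0.94 [280. 253.] [657.2 -85.6] [ 27. 115.] 59.76140213012695 [[601.0, -68.0], [700.0, -126.0], [713.0, -103.0], [614.0, -45.0]]
cutlery_tray wrist 0.59 [272. 184.] [650.7 -79.2] [ 84. 159.] 59.148582458496094 [[561.0, -74.0], [698.0, -156.0], [740.0, -84.0], [604.0, -3.0]]
cutlery_tray top 0.86 [256. 148.] [635.  -99.7] [ 41. 165.] 58.71803665161133 [[554.0, -74.0], [695.0, -160.0], [716.0, -125.0], [575.0, -39.0]]
```

View pics/b10.png

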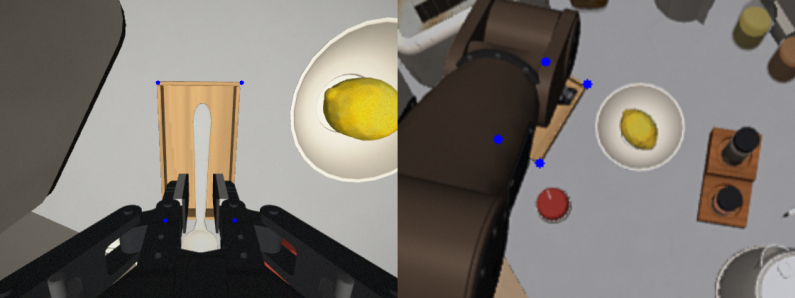

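The spoon is held, lying along the tray (handle tip (203,106) in the small picture) and centred on it. I lower it and open a little.

```bash
python3 -m creep '{"linear":[[0.05,0,0.7],[0,0,0.8],[0,0,0.8],[0,0,0.6],[0,0,0.3],[0,0,0.14],[0,0,0]],"delta_rot":[[0,0,0],[0,0,0],[0,0,0],[0,0,0],[0,0,0],[0,0,0],[0,0,0]]}' 0 30
python3 -m creep '{"linear":[[0,0,0],[0,0,0],[0,0,0],[0,0,0],[0,0,-0.3],[0,0,-0.6],[0,0,-1],[0,0,-1],[0,0,-1],[0,0,-1],[0,0,-0.5],[-0.5,0,0],[-1,0,0],[-1,0,0],[-1,0,0],[-1,0,0],[0,0,0]],"delta_rot":[[0,0,0],[0,0,0],[0,0,0],[0,0,0],[0,0,0],[0,0,0],[0,0,0],[0,0,0],[0,0,0],[0,0,0],[0,0,0],[0,0,0],[0,0,0],[0,0,0],[0,0,0],[0,0,0],[0,0,0]]}' 0.35 30
python3 - <<'E'
from h import *
im=eyes.grab_frame("wrist");im2=eyes.grab_frame("top")
v=np.hstack([im,cv2.resize(im2[60:260,150:417],(560,420))])
cv2.imwrite("pics/b11.png",cv2.resize(v[:,:,::-1],None,fx=.71,fy=.71,interpolation=3))
E
```

```text
time_s: 33.5
position: [658.1, -85.8, 8.9]
eef_rot: [-3.141, -0.001, -0.531]
contact_force: [0.1, -0.4, 0.4]
grip_width: 16.8
gripper_force: 29.1
time_s: 35.62
position: [538.9, -16.1, 169.7]
eef_rot: [3.141, 0.002, -0.53]
contact_force: [0.9, 0.9, 0.5]
grip_width: 29.9
gripper_force: 0.0
```

View pics/b11.png

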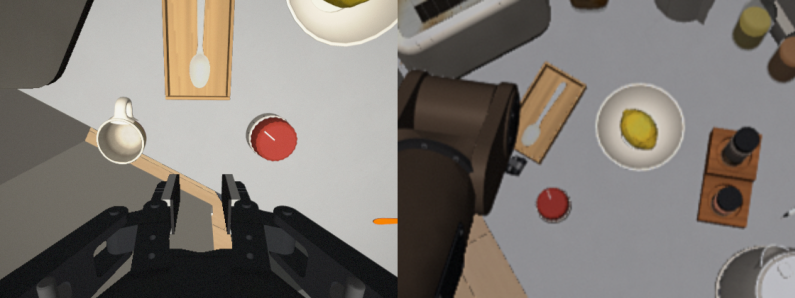

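The spoon lies flat in the tray (200,70 left; 547,115 right), the lemon is in the bowl, both jars stand in the rack, and the cup and timer look unmoved. I hand the job in.

```bash
python3 -c "
from station import order
print(order.finish_job())"
```

```text
the job is handed in; nothing more can be done
None
```

The job is handed in at about 36 s of the 120 s: the tall jar stands in the back well, the short jar in the front well, the lemon is in the fruit bowl and the metal teaspoon lies flat in the cutlery tray, with the egg timer and espresso cup left where they were.

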